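Run the vial shuttle round the bent guide rail and latch it

TASK

Slide the white vial shuttle that hangs on the bent steel guide rail along the rod, round the bend, and push it on against the spring buffer at the far end until the spring catch drops behind it and holds it there; then let go. The rod is hand-bent and easily marred: let the shuttle run freely on it and never let it jam or bind, and at the end push no harder than a firm fingertip would (about 20 N at most). Do not disturb the other things standing about.

Things in the scene. Friction and masses are not known exactly. Their poses are not given: they have to be found in the camera images.
- rail: Fixed fixture: aluminium plate 235 x 255 x 8 mm with a level L-shaped steel rod, 10 mm thick, axis 120 mm up. Origin on the bench, z up. In its frame (x, y, mm) the axis runs from the end post's face (-75, -109) along +y, and along +x to the dock post's face (110, 90); these lines meet square at (-75, 90), rounded by a hand-made bend of radius 45 to 60. Posts to 26 mm wide, 134 mm high.
- shuttle: White plastic block 24 mm long (x: along the rod, towards the dock), 30 wide (y), 30 high (z up), hung on the rod by its 12 mm bore: play 1 mm to each side on a straight, much less in the bend. Under it an 18 mm amber vial, to 51 mm below the origin, which is the bore's centre. 60 to 130 g. Starts on the first straight, its centre 35 to 85 mm from the end post. Grip by its sides from above.
- catch (a joint): Sprung steel catch, a bar 9 mm wide over the rod, hinged on the dock bracket. 0 when down; grows (rad) as its sloped nose is lifted, about 0.1 riding on top of the shuttle. The shuttle lifts it by being pushed under it (some 2 to 8 N), beginning about 36 mm before it is latched; it drops by itself behind the shuttle. Always below 165 mm from the bench.
- spare_block: A spare drilled white block, 24 x 30 x 30 mm, standing on the base plate; origin under its centre. Leave alone.
- vial_a: Small capped vial, 22 mm across, 34 mm high, on the base plate. Leave alone.
- vial_b: Another such vial on the base plate. Leave alone.
- ferrule: Steel ring 26 mm across, 12 mm high, on the base plate. Leave alone.
- beaker: Glass beaker 68 mm across, 80 mm high, to the robot's left. Leave alone.
- solvent: Amber bottle 86 mm across, 170 mm high, to the robot's right. Leave alone.
- driver: Screwdriver 170 mm long lying to the left of the fixture. Leave alone.
- handset: White handheld controller 130 x 190 mm, 42 mm high, to the robot's left. Leave alone.
- buffer (a joint): Sprung grey disc, 18 mm across, round the rod at the dock bracket; value = how far (m) it is pressed in: 2 N/mm, 9 mm travel, then solid. The bracket is clamped on the second straight, elsewhere each time: the latched shuttle's origin is at x = 46 to 66 mm in the rail's frame, holding the disc 3 mm in. The disc must be pressed 4 to 5 mm in for the catch to drop; it then presses back on the catch.
Things that resemble listed ones, but are neither listed nor needed, are in the scene too. What is shaped like the shuttle but brown or pink is not meant.

How it is judged:
By the outcome, as a careful person would: the job done as asked, in the order asked, and still so for the second after the job is handed in, with the robot touching nothing.
It also fails if it takes over 72 s, if anything falls off the work surface, if the arm or the gripper's body presses on something with over 40 N, if the wrist force passes 120 N, or if a joint passes its speed limit or range.

ROBOT

A 6-joint arm with a two-finger parallel gripper is mounted at the origin on the work surface. World frame = base frame: x ahead of the robot, y to its left, z up, the work surface at z = 0. Lengths are in m, angles in rad, forces in N, time in s.
With the tool pointing down it reaches from about 0.3 to 0.775 m from the base axis. Payload 14.6 kg.
Tool frame: the origin (TCP) lies at the very end of the fingers, on their centre line; the grasp point (between the pads) lies 19 mm behind it; z points along the fingers, x is the direction in which the jaws open and shut, and the axes are right-handed (so a half turn about z gives the same grasp; the last joint's range is limited). The gripper opens to 94 mm and grips with 3 to 60 N. Pads are 16 mm wide; open, the fingers measure 119 mm over their backs; the gripper's body (75 mm by 177 mm) begins 78 mm behind the grasp point.
Start: joints at [-1.349, 0.3, 1.521, -0, 1.321, -0.067], TCP at [0.157, -0.527, 0.169] pointing down, gripper open.
Joint ranges: [-3.03, 3.03], [-0.79, 2.21], [0.23, 2.52], [-1.04, 4.18], [0, 3.07], [-2.55, 2.55]. Speed limits (rad/s): [2.22, 2.22, 2.57, 3.14, 3.14, 3.14].

INTERFACE

Orientations are given as [roll, pitch, yaw] about the fixed x, y, z axes, in that order (R = Rz(yaw) Ry(pitch) Rx(roll)).
In Python, from station import ctrl gives the robot as it stands.
- The arm moves only by the shell command python3 -m inch 'ROWS' [FORCE]. ROWS is JSON, one flat list of numbers, 7 for each row, row after row: the shift along the tool's x, y, z in cm, then the turn, a rotation vector about the tool's x, y, z in rad, then the opening, from 0 (shut) to 1 (fully open). In form: [tx, ty, tz, wx, wy, wz, claw, tx, ty, tz, wx, wy, wz, claw, ...]. A call has 1 to 20 rows; each row shifts and turns the commanded pose from where the row before left it, along the tool's axes as they then stand; what a row does not reach is not made up. A row lasts 1/8 s, in which the tool goes at most 62.5 mm and 10.7 degrees, less where a joint would pass 70% of its speed; a pose out of reach is approached as far as the arm can. A call is refused whole if a number of a shift passes 6.25 or a number of a turn 0.188, either way. A call with a gripper value outside its range is refused whole. The fingers move at their own pace and stop on an object; FORCE is the grip in N (left out, the last holds). Time passes only in rows, so rows that do not move let the fingers close. It gives the time, the measured TCP pose, the force and the opening at its end, in the units of the state.
- ctrl.get_obs(): the state, without advancing time (a new reading comes with each control period).
- ctrl.camera(name): name is "scene" or "side" or "wrist"; returns (picture, depth): 400x640x3 uint8, red, green, blue; 400x640 float32, m along the optical axis (not along the pixel's ray), 0 where there is no reading.
- ctrl.camera_params(name): a dict with "vertical_fov" (degrees; the focal length in pixels is half the picture's height over the tangent of half this angle, whatever the lens; pixels are square), "cx", "cy" (the principal point, pixels), "distortion" ([k1, k2, p1, p2, k3] as OpenCV has them; the pictures are not rectified), "camera_from_world" (4x4, takes a point from world to camera coordinates); the wrist camera has in their place "mount" (4x4, takes a point from camera to tool coordinates, whose origin is the TCP and whose axes are the tool frame's). Camera axes: x right, y down, z forward; pixel columns grow to the right and rows downward; lengths in m; the calibration is good to about 2 mm. A picture is of the moment at which its call begins: read the wrist's pose just before it. camera_params takes no time and is no camera call.
- ctrl.hand_in(): hands the job in, once; it reports no verdict.
Trained networks look in the newest picture that a camera, given by its name, has taken for a name from the list of things; names that differ only in an ending like _2 or _b are one class to them, and where a whole thing is asked for, a point or a joint stands for the part that bears it (a point fixed in the world has none). Each returns a list of dicts, best first, with "score" (0 to 1); they miss things now and then, are a little off and sometimes report something else, mostly with a low value. They report only what shows in the picture. A call takes as long as a camera call. They do not tell look-alikes from the thing itself.
- ctrl.spot_in(camera, label): "bbox" ([centre column, centre row, width, height] in pixels, round what is visible of it).
- ctrl.place_of(camera, label): "centre" ([column, row] in pixels: a listed point, or the origin of a listed thing).
The state is a dict: "time_s": time; "qpos": joint angles; "joint_vel": joint speeds; "tau": joint torques, N m; "ee_pos": TCP position; "eef_rot": TCP orientation; "force": force on the tool from outside, world axes, zero at the start; "moment": the same for the moment, N m; "grip_width": finger opening in m.
Only numpy, scipy, OpenCV 4.12 (cv2) and the standard library are available. Lean on these libraries where they do the work, as an engineer would, in place of code of your own. Each camera call takes 0.05 s, during which the arm holds its last target. There are 200 camera calls.

## Working session

There is one attempt and no reset: what is moved stays moved. The work goes in short steps, Python scripts to look and compute and a shell command to move; the robot and the scene stay as the last step left them, time stands still between calls to the robot, and variables do not carry over. Pictures are saved under pics/ and viewed, about 8 in all and at most 12, crops included, and the job is handed in when it is done.

```bash
ls; mkdir -p pics
cat > h.py <<'E'
import numpy as np, cv2
from scipy.spatial.transform import Rotation as R
from station import ctrl
def tool():
    o=ctrl.get_obs(); T=np.eye(4); T[:3,:3]=R.from_euler('xyz',o['eef_rot']).as_matrix(); T[:3,3]=o['ee_pos']; return T
def cam(name):
    T=tool(); im,d=ctrl.camera(name); p=ctrl.camera_params(name)
    f=200/np.tan(np.radians(p['vertical_fov'])/2)
    K=np.array([[f,0,p['cx']],[0,f,p['cy']],[0,0,1]]); D=np.array(p['distortion'],float)
    W=T@np.array(p['mount']) if 'mount' in p else np.linalg.inv(np.array(p['camera_from_world']))
    return im,d,K,D,W
def world(px,z,K,D,W):   # z: depth per pixel
    px=np.asarray(px,float).reshape(-1,1,2); n=cv2.undistortPoints(px,K,D)[:,0]
    c=np.c_[n,np.ones(len(n))]*np.asarray(z).reshape(-1,1); return c@W[:3,:3].T+W[:3,3]
def onplane(px,h,K,D,W):
    a=world(px,np.ones(len(np.atleast_2d(px))),K,D,W); r=a-W[:3,3]; return W[:3,3]+r*((h-W[2,3])/r[:,2:3])
def proj(P,K,D,W):
    C=np.linalg.inv(W); return cv2.projectPoints(np.asarray(P,float).reshape(-1,1,3),cv2.Rodrigues(C[:3,:3])[0],C[:3,3],K,D)[0][:,0]
def save(n,im): cv2.imwrite('pics/'+n+'.png',im[:,:,::-1])
E
python3 - <<'E'
from h import *
np.set_printoptions(precision=3,suppress=True)
ims=[]
for c in ['scene','side']:
    im,d,K,D,W=cam(c); save(c,im); ims.append(im)
    np.savez(c+'.npz',im=im,d=d,K=K,D=D,W=W)
    print(c,W[:3,3])
    for l in ['rail','shuttle','catch','spare_block','buffer']:
        for r in ctrl.place_of(c,l)[:3]:
            u,v=r['centre']; ui,vi=int(np.clip(u,0,639)),int(np.clip(v,0,399)); print(l,round(r['score'],2),[u,v],world([[u,v]],[d[vi,ui]],K,D,W)[0])
print(ctrl.get_obs()['time_s'])
E
```

```text
pics
scene [1.058 0.552 1.015]
rail 0.62 [329.8, 248.9] [0.548 0.1   0.041]
shuttle 0.8 [337.1, 193.9] [0.466 0.037 0.132]
shuttle 0.64 [295.1, 184.4] [ 0.481 -0.101  0.067]
shuttle 0.53 [391.2, 206.6] [0.347 0.124 0.062]Traceback (most recent call last):
  File "<stdin>", line 9, in <module>
ValueError: it knows: beaker, driver, ferrule, handset, rail, shuttle, solvent, spare_block, vial
```

View pics/scene.png

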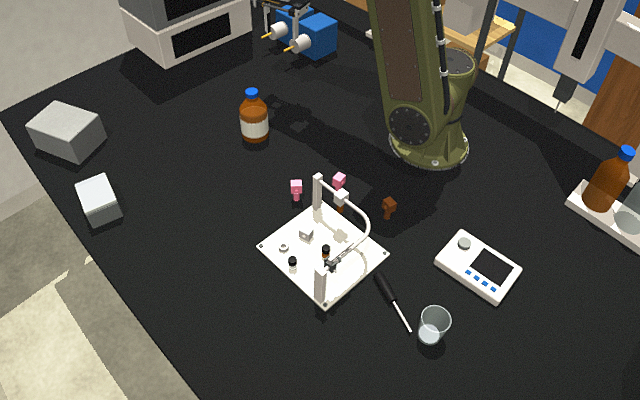

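The scene picture shows the end post at about (318,190), the white shuttle at (340,197) with a pink look-alike behind it at (339,180), the bend near (367,230), and the dock post at (321,283) with the catch near (333,264).

Run:
```python
from h import *
np.set_printoptions(precision=3,suppress=True)
im,d,K,D,W=cam('side'); np.savez('side.npz',im=im,d=d,K=K,D=D,W=W)
print(W[:3,3])
for l in ['rail','shuttle']:
    for r in ctrl.place_of('side',l)[:3]:
        u,v=r['centre']; print(l,round(r['score'],2),[u,v],world([[u,v]],[d[int(v),int(u)]],K,D,W)[0])
z=np.load('scene.npz')
crop=cv2.resize(z['im'][165:315,240:400],None,fx=3.7,fy=3.7,interpolation=cv2.INTER_CUBIC)
save('both',np.vstack([np.hstack([cv2.resize(crop,(592,555))])]))
save('side',im)
# plate pixels from depth: z near 8mm, in scene
for n in ['scene','side']:
    z=np.load(n+'.npz'); d=z['d']; v,u=np.mgrid[:400,:640]; P=world(np.c_[u.ravel(),v.ravel()],d.ravel(),z['K'],z['D'],z['W']).reshape(400,640,3)
    m=(abs(P[...,2]-.008)<.006)&(z['im'].min(2)>110)&(d>0)&(abs(P[...,1]-.08)<.25)&(abs(P[...,0]-.52)<.2)
    m=cv2.morphologyEx(m.astype(np.uint8),cv2.MORPH_OPEN,np.ones((3,3)))
    nn,lab,st,_=cv2.connectedComponentsWithStats(m); k=1+st[1:,4].argmax(); q=P[lab==k]
    r=cv2.minAreaRect(q[:,:2].astype(np.float32)*1000); print(n,len(q),np.median(q[:,2]),r,cv2.boxPoints(r))
```

```text
[ 0.273 -0.97   0.96 ]
rail 0.8 [337.6, 201.3] [0.519 0.068 0.008]
shuttle 0.8 [336.0, 235.2] [ 0.472 -0.117  0.068]
shuttle 0.69 [317.5, 182.1] [0.455 0.024 0.125]
shuttle 0.57 [294.1, 221.9] [ 0.38  -0.044  0.062]
scene 4112 0.007589284293493481 ((546.1027221679688, 50.38118362426758), (238.2025909423828, 215.50106811523438), 1.0428472757339478) [[425.06  155.946]
 [428.982 -59.519]
 [667.145 -55.184]
 [663.223 160.282]]
side 3251 0.008313158190655034 ((567.34228515625, 71.03248596191406), (193.2101593017578, 263.36456298828125), 0.8817051649093628) [[468.722 201.213]
 [472.775 -62.121]
 [665.962 -59.148]
 [661.91  204.186]]
```

View pics/both.png

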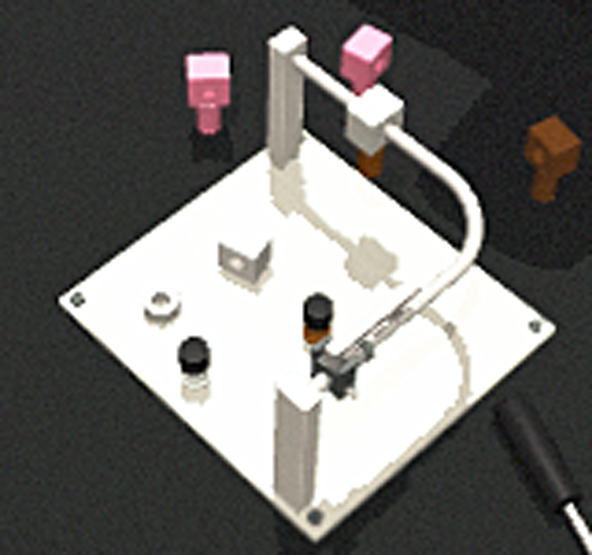

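View pics/side.png

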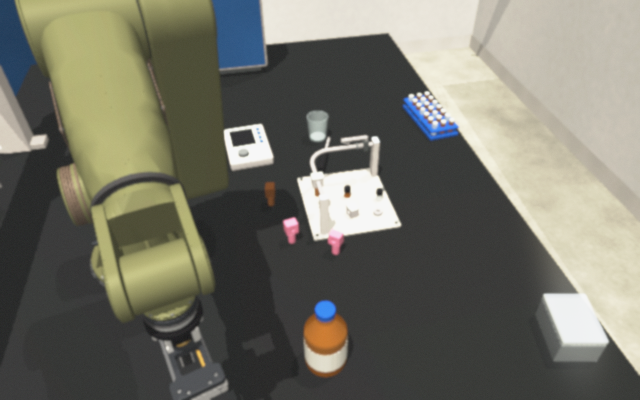

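The close-up shows a free rod between shuttle and bend, and the catch and bracket just before the dock post at crop (340,355). The side view shows nothing standing in the way of the rail, and the bottle at (325,340) is to be passed above.

Run:
```python
from h import *
np.set_printoptions(precision=3,suppress=True)
o=ctrl.get_obs(); print(o['time_s'],o['eef_rot'],o['force']);T=tool();print(T)
p=ctrl.camera_params('wrist');print(p)
# target TCP
t=np.array([.50,.03,.42]); print('shift cm',T[:3,:3].T@(t-T[:3,3])*100)
z=np.load('scene.npz')
def w(c,h): return onplane(np.array(c)/3.7+[240,165],h,z['K'],z['D'],z['W'])
print('rod',w([[302,64],[345,93],[405,137],[440,165],[476,232],[440,285],[410,312]],.12))
print('bottle',onplane([[252,92]],.17,z['K'],z['D'],z['W']))
```

```text
0.3 [-3.142  0.    -1.282] [-0.564 -0.857 -0.108]
[[ 0.285 -0.959 -0.     0.157]
 [-0.959 -0.285  0.    -0.527]
 [-0.    -0.    -1.     0.169]
 [ 0.     0.     0.     1.   ]]
{'vertical_fov': 61.0627652152571, 'cx': 318.94548966261004, 'cy': 201.18132535752167, 'distortion': array([0.013, 0.   , 0.   , 0.   , 0.   ]), 'mount': array([[ 1.   , -0.   ,  0.   ,  0.001],
       [ 0.   ,  0.965,  0.264, -0.078],
       [-0.   , -0.264,  0.965, -0.215],
       [ 0.   ,  0.   ,  0.   ,  1.   ]])}
shift cm [-43.634 -48.784 -25.106]
rod [[ 0.459 -0.024  0.12 ]
 [ 0.456  0.015  0.12 ]
 [ 0.455  0.07   0.12 ]
 [ 0.456  0.102  0.12 ]
 [ 0.479  0.156  0.12 ]
 [ 0.527  0.168  0.12 ]
 [ 0.555  0.17   0.12 ]]
bottle [[ 0.391 -0.388  0.17 ]]
```

```bash
python3 -m inch '[0,0,-5,0,0,0,0.6, 0,0,-5,0,0,0,0.6, 0,0,-5,0,0,0,0.6, 0,0,-5,0,0,0,0.6, 0,0,-5,0,0,0,0.6, -3.64,-4.07,0,0,0,0,0.6, -3.64,-4.07,0,0,0,0,0.6, -3.64,-4.07,0,0,0,0,0.6, -3.64,-4.07,0,0,0,0,0.6, -3.64,-4.07,0,0,0,0,0.6, -3.64,-4.07,0,0,0,0,0.6, -3.64,-4.07,0,0,0,0,0.6, -3.64,-4.07,0,0,0,0,0.6, -3.64,-4.07,0,0,0,0,0.6, -3.64,-4.07,0,0,0,0,0.6, -3.64,-4.07,0,0,0,0,0.6, -3.64,-4.07,0,0,0,0,0.6]' 5
python3 -m inch '[0,0,0,0,0,-0.183,0.6, 0,0,0,0,0,-0.183,0.6, 0,0,0,0,0,-0.183,0.6, 0,0,0,0,0,-0.183,0.6, 0,0,0,0,0,-0.183,0.6, 0,0,0,0,0,-0.183,0.6, 0,0,0,0,0,-0.184,0.6, 0,0,0,0,0,0,0.6]'
cat > look.py <<'E'
from h import *; import sys
np.set_printoptions(precision=4,suppress=True)
im,d,K,D,W=cam('wrist'); n=sys.argv[1]; save(n,im); np.savez(n+'.npz',im=im,d=d,K=K,D=D,W=W)
o=ctrl.get_obs(); print(o['time_s'],np.array(o['ee_pos']),np.array(o['eef_rot']),np.array(o['qpos']))
for l in ['rail','shuttle']:
    for r in ctrl.place_of('wrist',l)[:3]:
        print(l,round(r['score'],2),r['centre'],onplane([r['centre']],.12 if l=='shuttle' else 0,K,D,W)[0])
E
python3 look.py w1
```

```text
time_s: 2.42
ee_pos: [0.501, 0.0324, 0.419]
eef_rot: [-3.141, -0.0, -1.282]
force: [0.9, -1.7, -0.1]
grip_width: 0.0565
time_s: 3.42
ee_pos: [0.5004, 0.0306, 0.4189]
eef_rot: [3.142, 0.0, -0.001]
force: [-0.2, 0.4, 0.6]
grip_width: 0.0565
3.475 [0.5004 0.0306 0.4189] [ 3.1416  0.     -0.0042] [-0.012   0.1388  1.1511 -0.      1.8517 -0.0078]
rail 0.94 [340.0, 125.4] [0.5401 0.0762 0.    ]
shuttle 0.79 [245.5, 196.5] [ 0.3865 -0.0265  0.12  ]
shuttle 0.72 [292.4, 153.8] [0.4614 0.0401 0.12  ]
shuttle 0.64 [302.9, 231.6] [ 0.4755 -0.0851  0.12  ]
```

View pics/w1.png

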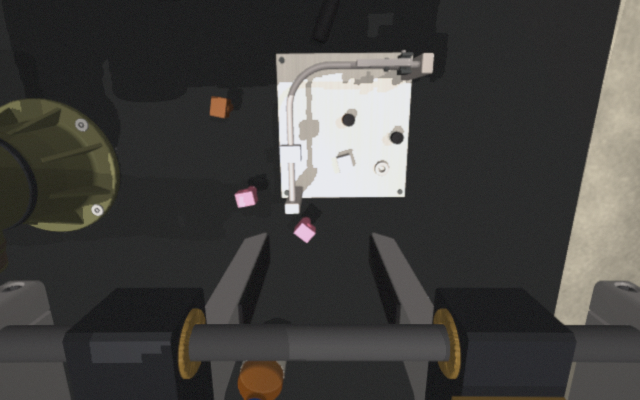

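The wrist view shows the rail from above: end post at (292,208), shuttle at (291,153), bend at (297,80), straight to the bracket at (405,65) and the dock post at (427,63).

```bash
cat > rod.py <<'E'
from h import *; import sys
np.set_printoptions(precision=4,suppress=True,linewidth=150)
z=np.load(sys.argv[1]+'.npz'); K,D,W=z['K'],z['D'],z['W']; d=z['d']
v,u=np.mgrid[:400,:640]; P=world(np.c_[u.ravel(),v.ravel()],d.ravel(),K,D,W).reshape(400,640,3)
m=(P[...,2]>.095)&(P[...,2]<.18)&(d>0)&(P[...,0]>.4)&(P[...,0]<.7)&(P[...,1]>-.06)&(P[...,1]<.24)
if len(sys.argv)>2: m&=(P[...,1]<float(sys.argv[2]))
q=P[m]; uv=np.c_[u[m],v[m]]
a=onplane(uv,.12,K,D,W)[:,:2]   # rectified to axis plane (silhouette mid)
for y in np.arange(-.055,.15,.01):
    s=abs(a[:,1]-y)<.005; s&=a[:,0]<.49
    if s.sum()>2: print('y',round(y,3),'x %.4f %.4f mid %.4f  z %.3f n %d'%(a[s,0].min(),a[s,0].max(),(a[s,0].min()+a[s,0].max())/2,np.median(q[s,2]),s.sum()))
for x in np.arange(.47,.67,.008):
    s=abs(a[:,0]-x)<.004; s&=a[:,1]>.13
    if s.sum()>2: print('x',round(x,3),'y %.4f %.4f mid %.4f  z %.3f n %d'%(a[s,1].min(),a[s,1].max(),(a[s,1].min()+a[s,1].max())/2,np.median(q[s,2]),s.sum()))
E
python3 rod.py w1
```

```text
y -0.055 x 0.4475 0.4682 mid 0.4579  z 0.134 n 41
y -0.045 x 0.4462 0.4700 mid 0.4581  z 0.133 n 91
y -0.035 x 0.4479 0.4701 mid 0.4590  z 0.124 n 85
y -0.025 x 0.4513 0.4701 mid 0.4607  z 0.124 n 43
y -0.015 x 0.4533 0.4627 mid 0.4580  z 0.124 n 38
y -0.005 x 0.4534 0.4629 mid 0.4582  z 0.124 n 49
y 0.005 x 0.4537 0.4631 mid 0.4584  z 0.124 n 41
y 0.015 x 0.4539 0.4618 mid 0.4579  z 0.124 n 42
y 0.025 x 0.4422 0.4727 mid 0.4574  z 0.133 n 65
y 0.035 x 0.4423 0.4729 mid 0.4576  z 0.133 n 147
y 0.045 x 0.4413 0.4730 mid 0.4571  z 0.134 n 128
y 0.055 x 0.4414 0.4731 mid 0.4572  z 0.125 n 91
y 0.065 x 0.4537 0.4627 mid 0.4582  z 0.123 n 43
y 0.075 x 0.4527 0.4617 mid 0.4572  z 0.124 n 45
y 0.085 x 0.4528 0.4619 mid 0.4573  z 0.124 n 49
y 0.095 x 0.4531 0.4621 mid 0.4576  z 0.124 n 49
y 0.105 x 0.4534 0.4623 mid 0.4579  z 0.124 n 49
y 0.115 x 0.4536 0.4640 mid 0.4588  z 0.124 n 49
y 0.125 x 0.4554 0.4671 mid 0.4612  z 0.124 n 51
y 0.135 x 0.4585 0.4731 mid 0.4658  z 0.124 n 57
y 0.145 x 0.4616 0.4818 mid 0.4717  z 0.123 n 72
x 0.47 y 0.1305 0.1534 mid 0.1420  z 0.124 n 68
x 0.478 y 0.142
[... 461 characters left out ...]
 0.124 n 41
x 0.558 y 0.1613 0.1731 mid 0.1672  z 0.145 n 55
x 0.566 y 0.1612 0.1731 mid 0.1671  z 0.147 n 60
x 0.574 y 0.1612 0.1730 mid 0.1671  z 0.147 n 54
x 0.582 y 0.1612 0.1730 mid 0.1671  z 0.147 n 55
x 0.59 y 0.1598 0.1730 mid 0.1664  z 0.147 n 56
x 0.598 y 0.1585 0.1743 mid 0.1664  z 0.147 n 68
x 0.606 y 0.1598 0.1742 mid 0.1670  z 0.147 n 67
x 0.614 y 0.1531 0.1845 mid 0.1688  z 0.132 n 108
x 0.622 y 0.1531 0.1845 mid 0.1688  z 0.139 n 138
x 0.63 y 0.1544 0.1819 mid 0.1682  z 0.140 n 105
x 0.638 y 0.1517 0.1767 mid 0.1642  z 0.114 n 87
x 0.646 y 0.1517 0.1805 mid 0.1661  z 0.129 n 126
x 0.654 y 0.1530 0.1805 mid 0.1667  z 0.133 n 123
x 0.662 y 0.1543 0.1805 mid 0.1674  z 0.133 n 62
```

The rail turns out to be aligned with the world axes: first straight at x≈0.4577, second at y≈0.166, bend radius ≈60, shuttle at y≈0.040. I'll push it from behind with the fingers straddling the rod, so that it can align itself. First, one closer look.

```bash
python3 -m inch '[-1.42,1.12,4,0,0,0,0.21, -1.42,1.12,4,0,0,0,0.21, -1.42,1.12,4,0,0,0,0.21, 0,0,4,0,0,0,0.21, 0,0,1,0,0,0,0.21, 0,0,0,0,0,0,0.21,0,0,0,0,0,0,0.21]' 5
python3 look.py w2; python3 rod.py w2
```

```text
time_s: 4.45
ee_pos: [0.4585, -0.003, 0.2504]
eef_rot: [3.141, -0.002, -0.0]
force: [-0.3, 0.1, 0.1]
grip_width: 0.0198
4.5 [ 0.4584 -0.003   0.2502] [ 3.1415 -0.0019 -0.0003] [-0.0864  0.0369  1.6393  0.      1.4635 -0.0861]
rail 0.87 [375.0, 106.7] [0.5343 0.0748 0.    ]
shuttle 0.95 [319.4, 142.7] [0.4603 0.0396 0.12  ]
shuttle 0.93 [329.1, 249.1] [ 0.4709 -0.0763  0.12  ]
shuttle 0.91 [211.7, 76.6] [0.3573 0.1022 0.12  ]
y -0.055 x 0.4479 0.4696 mid 0.4587  z 0.133 n 82
y -0.045 x 0.4480 0.4695 mid 0.4588  z 0.134 n 188
y -0.035 x 0.4481 0.4695 mid 0.4588  z 0.124 n 181
y -0.025 x 0.4492 0.4684 mid 0.4588  z 0.123 n 109
y -0.015 x 0.4535 0.4630 mid 0.4583  z 0.124 n 89
y -0.005 x 0.4536 0.4630 mid 0.4583  z 0.124 n 90
y 0.005 x 0.4536 0.4630 mid 0.4583  z 0.124 n 100
y 0.015 x 0.4537 0.4630 mid 0.4583  z 0.124 n 91
y 0.025 x 0.4426 0.4731 mid 0.4579  z 0.125 n 140
y 0.035 x 0.4426 0.4731 mid 0.4579  z 0.134 n 305
y 0.045 x 0.4428 0.4730 mid 0.4579  z 0.134 n 310
y 0.055 x 0.4429 0.4729 mid 0.4579  z 0.125 n 203
y 0.065 x 0.4530 0.4619 mid 0.4574  z 0.124 n 99
y 0.075 x 0.4530 0.4
[... 913 characters left out ...]
24 n 81
x 0.558 y 0.1606 0.1671 mid 0.1639  z 0.124 n 81
x 0.566 y 0.1606 0.1671 mid 0.1639  z 0.124 n 77
x 0.574 y 0.1606 0.1671 mid 0.1638  z 0.124 n 79
x 0.582 y 0.1606 0.1670 mid 0.1638  z 0.123 n 75
x 0.59 y 0.1564 0.1670 mid 0.1617  z 0.123 n 91
x 0.598 y 0.1572 0.1669 mid 0.1621  z 0.126 n 104
x 0.606 y 0.1514 0.1669 mid 0.1591  z 0.124 n 104
x 0.614 y 0.1514 0.1668 mid 0.1591  z 0.123 n 175
x 0.622 y 0.1513 0.1668 mid 0.1591  z 0.131 n 172
x 0.63 y 0.1488 0.1667 mid 0.1578  z 0.133 n 169
x 0.638 y 0.1479 0.1667 mid 0.1573  z 0.117 n 202
x 0.646 y 0.1487 0.1666 mid 0.1577  z 0.124 n 192
x 0.654 y 0.1511 0.1665 mid 0.1588  z 0.133 n 158
x 0.662 y 0.1544 0.1665 mid 0.1604  z 0.134 n 126
```

View pics/w2.png

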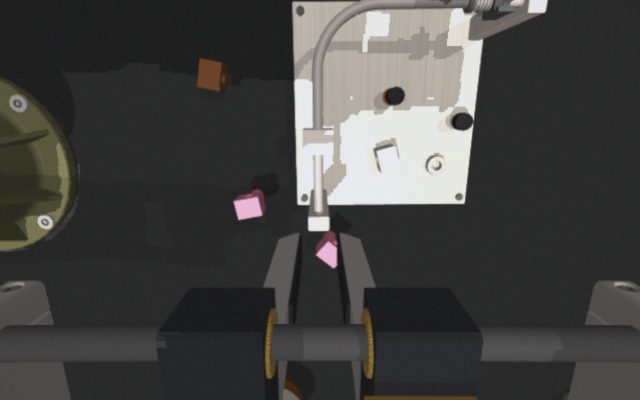

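Closer view: rod at x≈0.458 and shuttle y≈0.040 agree with the first look, and the open jaws (image columns 300–340) line up with the rod at column 318. Lowering astride the rod behind the shuttle.

```bash
python3 -m inch '[-0.05,0,3,0,0,0,0.21, 0,0,3,0,0,0,0.21, 0,0,3,0,0,0,0.21, 0,0,1.5,0,0,0,0.21, 0,0,1.5,0,0,0,0.21, 0,0,1,0,0,0,0.21, 0,0,1,0,0,0,0.21, 0,0,0,0,0,0,0.21]' 5
python3 look.py w3
python3 - <<'E'
from h import *
np.set_printoptions(precision=3,suppress=True)
z=np.load('w3.npz'); print(proj([[.458,.02,.12],[.458,.07,.12],[.458,.04,.135]],z['K'],z['D'],z['W']))
z2=np.load('w2.npz');K,D,W,d=[z2[k] for k in 'KDWd']
v,u=np.mgrid[:400,:640]; P=world(np.c_[u.ravel(),v.ravel()],d.ravel(),K,D,W)
m=(abs(P[:,2]-.134)<.004)&(abs(P[:,0]-.458)<.01)&(P[:,1]>0)&(P[:,1]<.1); print('top y',P[m,1].min(),P[m,1].max(),P[m,0].mean())
# planned tool path: yaw phi clockwise, tool centre on rod arc
x0,y0,r=.458,.1655,.060; s0=y0-r; L=r*np.pi/2
def rod(t):
    if t<s0: return np.array([x0,t]),0
    a=(t-s0)/r
    if a<np.pi/2: return np.array([x0+r*(1-np.cos(a)),s0+r*np.sin(a)]),a
    return np.array([x0+r+t-s0-L,y0]),np.pi/2
ts=np.arange(.075,.23,.005); prev=None
for t in ts:
    p,_=rod(t); phi=np.clip((t+.015-s0)/r,0,np.pi/2)
    if prev is not None:
        dp=(p-prev[0])*100; f=prev[1]; R_=np.array([np.cos(f),-np.sin(f)]); F=np.array([np.sin(f),np.cos(f)])
        print('t %.3f pos %s  tx %.2f ty %.2f wz %.3f yaw %.3f'%(t,p,dp@R_,-dp@F,phi-f,-phi))
    prev=(p,phi)
E
```

```text
time_s: 5.6
ee_pos: [0.4571, -0.003, 0.1085]
eef_rot: [-3.142, 0.001, 0.0]
force: [-0.4, 0.6, 0.4]
grip_width: 0.0199
5.65 [ 0.4574 -0.003   0.109 ] [-3.1416  0.      0.    ] [-0.0867  0.1571  1.8444  0.      1.1401 -0.0867]
rail 0.6 [401.2, 105.4] [0.5336 0.0755 0.    ]
shuttle 0.86 [333.3, 310.7] [ 0.4679 -0.0603  0.12  ]
shuttle 0.86 [218.7, 248.8] [ 0.3932 -0.0146  0.12  ]
shuttle 0.83 [320.7, 162.0] [0.4592 0.0419 0.12  ]
[[318.788 197.036]
 [318.749 113.9  ]
 [318.76  169.409]]
top y 0.02980273527202367 0.05307605560173727 0.4579629754519528
t 0.080 pos [0.458 0.08 ]  tx 0.00 ty -0.50 wz 0.000 yaw -0.000
t 0.085 pos [0.458 0.085]  tx 0.00 ty -0.50 wz 0.000 yaw -0.000
t 0.090 pos [0.458 0.09 ]  tx 0.00 ty -0.50 wz 0.000 yaw -0.000
t 0.095 pos [0.458 0.095]  tx 0.00 ty -0.50 wz 0.075 yaw -0.075
t 0.100 pos [0.458 0.1  ]  tx -0.04 ty -0.50 wz 0.083 yaw -0.158
t 0.105 pos [0.458 0.105]  tx -0.08 ty -0.49 wz 0.083 yaw -0.242
t 0.110 pos [0.458 0.11 ]  tx -0.10 ty -0.49 wz 0.083 yaw -0.325
t 0.115 pos [0.459 0.115]  tx -0.10 ty -0.49 wz 0.083 yaw -0.408
t 0.120 pos [0.46 0.12]  tx -0
[... 756 characters left out ...]
pos [0.499 0.162]  tx -0.10 ty -0.49 wz 0.083 yaw -1.492
t 0.185 pos [0.503 0.164]  tx -0.10 ty -0.49 wz 0.079 yaw -1.571
t 0.190 pos [0.508 0.165]  tx -0.10 ty -0.49 wz 0.000 yaw -1.571
t 0.195 pos [0.513 0.165]  tx -0.06 ty -0.50 wz 0.000 yaw -1.571
t 0.200 pos [0.518 0.166]  tx -0.02 ty -0.50 wz 0.000 yaw -1.571
t 0.205 pos [0.523 0.166]  tx 0.00 ty -0.50 wz 0.000 yaw -1.571
t 0.210 pos [0.528 0.166]  tx 0.00 ty -0.50 wz 0.000 yaw -1.571
t 0.215 pos [0.533 0.166]  tx 0.00 ty -0.50 wz 0.000 yaw -1.571
t 0.220 pos [0.538 0.166]  tx 0.00 ty -0.50 wz 0.000 yaw -1.571
t 0.225 pos [0.543 0.166]  tx 0.00 ty -0.50 wz 0.000 yaw -1.571
t 0.230 pos [0.548 0.166]  tx 0.00 ty -0.50 wz 0.000 yaw -1.571
```

View pics/w3.png

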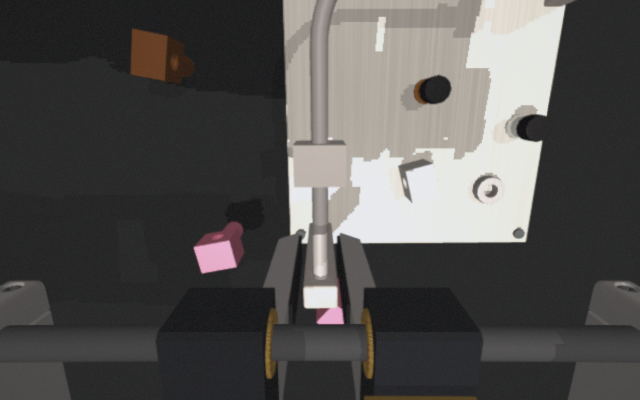

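The rod (column 320) runs midway between the fingers (inner edges ≈298 and 340), with the shuttle at (320,163). Starting the push along the first straight.

```bash
python3 -m inch '[0,-1,0,0,0,0,0.21, 0,-0.8,0,0,0,0,0.21, 0,-0.3,0,0,0,0,0.21, 0,-0.4,0,0,0,0,0.21, 0,-0.4,0,0,0,0,0.21, 0,-0.4,0,0,0,0,0.21, 0,-0.5,0,0,0,0,0.21, 0,-0.5,0,0,0,0,0.21,0,-0.5,0,0,0,0,0.21,0,0,0,0,0,0,0.21]' 5
python3 look.py w4; python3 rod.py w4 0.12| grep y
```

```text
time_s: 7.0
ee_pos: [0.4573, 0.0453, 0.1089]
eef_rot: [-3.142, 0.0, 0.0]
force: [-0.3, -0.5, -0.2]
grip_width: 0.0194
7.05 [0.4573 0.0451 0.1089] [-3.1416  0.      0.0003] [0.0186 0.1619 1.839  0.     1.1407 0.0183]
rail 0.68 [397.2, 157.4] [0.5332 0.076  0.    ]
shuttle 0.72 [331.3, 356.6] [ 0.467  -0.0493  0.12  ]
shuttle 0.7 [165.1, 124.2] [0.3681 0.1123 0.12  ]
shuttle 0.68 [224.2, 299.9] [ 0.3941 -0.0038  0.12  ]
y -0.055 x 0.4475 0.4698 mid 0.4586  z 0.134 n 286
y -0.025 x 0.4486 0.4680 mid 0.4583  z 0.103 n 85
y -0.015 x 0.4493 0.4679 mid 0.4586  z 0.124 n 236
y -0.005 x 0.4535 0.4630 mid 0.4583  z 0.124 n 194
y 0.005 x 0.4441 0.4717 mid 0.4579  z 0.124 n 217
y 0.015 x 0.4443 0.4716 mid 0.4579  z 0.124 n 276
y 0.025 x 0.4268 0.4891 mid 0.4579  z 0.149 n 833
y 0.035 x 0.4289 0.4869 mid 0.4579  z 0.157 n 1204
y 0.045 x 0.4325 0.4834 mid 0.4579  z 0.134 n 845
y 0.055 x 0.4424 0.4735 mid 0.4579  z 0.123 n 619
y 0.065 x 0.4532 0.4627 mid 0.4579  z 0.124 n 239
y 0.075 x 0.4527 0.4626 mid 0.4577  z 0.124 n 257
y 0.085 x 0.4527 0.4625 mid 0.4576  z 0.124 n 271
y 0.095 x 0.4528 0.4625 mid 0.4577  z 0.124 n 289
y 0.105 x 0.4529 0.4624 mid 0.4577  z 0.124 n 286
y 0.115 x 0.4529 0.4641 mid 0.4585  z 0.124 n 310
```

View pics/w4.png

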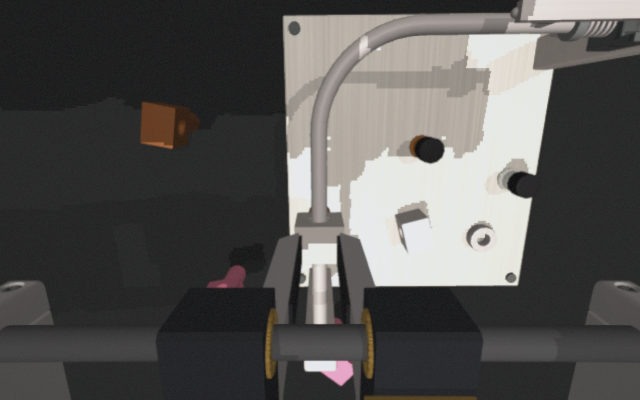

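The fingers reach row 237; I must tell whether the shuttle (rows 213–265) is ahead of them or between them.

Run:
```python
from h import *
np.set_printoptions(precision=1,suppress=True)
for n,cs in (('w3',(.0414,)),('w4',(.0414,.05,.055,.065))):
    z=np.load(n+'.npz')
    for c in cs: print(n,c,proj([[.443,c-.012,.135],[.473,c+.012,.135],[.443,c+.012,.105],[.473,c-.012,.105]],z['K'],z['D'],z['W']).ravel())
z=np.load('w4.npz');d=z['d'];K,D,W=z['K'],z['D'],z['W']
r=np.arange(190,290,5);P=world(np.c_[np.full(20,320),r],d[r,320],K,D,W);print(np.c_[r,P[:,1:]*1000])
r=np.arange(190,290,5);P=world(np.c_[np.full(20,285),r],d[r,285],K,D,W);print(np.c_[r,P*1000])
```

```text
w3 0.0414 [292.5 187.8 345.9 145.4 295.3 140.4 341.6 177.4]
w4 0.0414 [294.  264.8 343.9 227.7 296.4 212.6 340.2 245.6]
w4 0.05 [293.7 251.8 344.2 213.8 296.2 200.3 340.4 234. ]
w4 0.055 [293.6 244.1 344.4 205.6 296.1 193.1 340.5 227.1]
w4 0.065 [293.2 228.3 344.7 188.8 295.8 178.3 340.7 213.2]
[[190.   73.8 124.7]
 [195.   71.  125.6]
 [200.   67.8 125.5]
 [205.   64.6 125.4]
 [210.   61.2 124.8]
 [215.   57.8 124.1]
 [220.   54.4 123.8]
 [225.   53.5 130.6]
 [230.   51.3 133.1]
 [235.   48.4 134. ]
 [240.   44.9 133.2]
 [245.   41.5 132.9]
 [250.   38.9 134.4]
 [255.   35.6 134.5]
 [260.   31.8 133.3]
 [265.   24.3 124.8]
 [270.   20.9 125.1]
 [275.   17.5 125.3]
 [280.   12.9 123.4]
 [285.   10.1 124.9]]
[[190.  425.   44.    0.3]
 [195.  424.8  38.9   0.1]
 [200.  424.6  33.7  -0.3]
 [205.  424.5  28.5  -0.6]
 [210.  424.5  23.6   0.4]
 [215.  424.3  18.2  -0.2]
 [220.  424.   12.4  -1.6]
 [225.  423.9   7.4  -0.6]
 [230.  423.9   2.3   0. ]
 [235.  423.7  -3.2  -0.1]
 [240.  440.1  53.8 155.5]
 [245.  440.7  53.7 161.9]
 [250.  441.3  53.6 168.1]
 [255.  442.   53.9 174.8]
 [260.  442.6  54.1 180.8]
 [265.  443.   53.8 185.2]
 [270.  443.4  53.7 190. ]
 [275.  444.   54.3 195.7]
 [280.  444.3  53.7 198.8]
 [285.  444.8  54.3 204. ]]
```

The shuttle has not moved (still y 0.029–0.053), and the visible fingers seem to end at z≈0.15, above it. Checking with the side camera.

Run:
```python
from h import *
np.set_printoptions(precision=1,suppress=True)
im,d,K,D,W=cam('side'); im2,d2,K2,D2,W2=cam('scene')
T=tool();c=T[:3,3]
print(proj([c,c+[0,0,.04]],K,D,W).ravel(),proj([c,c+[0,0,.04]],K2,D2,W2).ravel())
u,v=proj([c],K,D,W)[0].astype(int);u2,v2=proj([c],K2,D2,W2)[0].astype(int)
f=lambda i,u,v:cv2.resize(i[v-50:v+50,u-65:u+65],(780,600),interpolation=cv2.INTER_CUBIC)[:, :]
save('tip',cv2.resize(np.vstack([f(im,u,v),f(im2,u2,v2)]),(455,600) if 0 else (390,600)))
z=np.load('w4.npz');print(z['d'][225:245:3,270:305:5]*1000)
```

```text
[316.9 181.7 316.6 169.6] [341.3 199.8 342.3 189.1]
[[342.5 343.6 343.  343.5 334.9 206.  204.3]
 [345.3 341.8 343.9 344.2 336.5 202.2 201.6]
 [344.  344.  344.2 344.5 336.8 202.4 202.3]
 [345.9 345.8 345.5 346.7 336.7 189.4 203.1]
 [348.  347.  345.8 184.9 185.2 185.  187.5]
 [347.6 347.2 179.6 180.7 179.9 179.4 184. ]
 [349.2 349.7 175.7 176.8 176.3 176.9 180.7]]
```

View pics/tip.png

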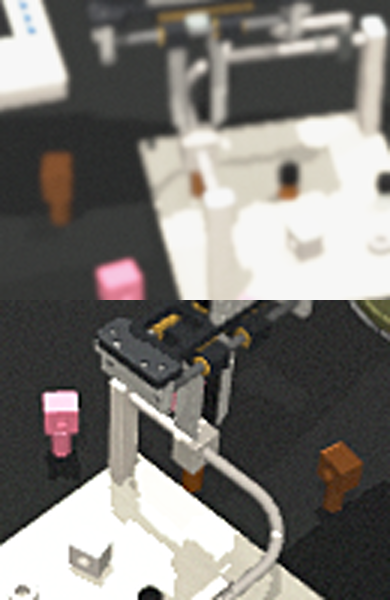

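Run:
```python
from h import *
np.set_printoptions(precision=0,suppress=True,linewidth=200)
im,d,K,D,W=cam('scene')
for r in range(178,212,3):
    c=np.arange(330,356,2); P=world(np.c_[c,np.full(len(c),r)],d[r,c],K,D,W)*1000
    print(r,' '.join('%d/%d/%d'%tuple(p) for p in P))
save('tip2',cv2.resize(im[150:225,295:395],(800,600),interpolation=cv2.INTER_CUBIC))
```

```text
178 540/77/273 536/80/272 522/73/257 478/40/200 479/47/205 481/55/213 474/55/208 446/38/175 449/46/184 446/50/185 444/54/186 436/54/180 298/-48/1
181 538/76/262 534/79/261 386/-47/53 478/41/191 478/47/195 478/54/200 474/56/199 446/39/165 447/46/172 447/51/175 444/55/177 311/-44/1 306/-41/0
184 537/76/251 534/80/252 480/37/179 478/41/180 479/49/187 478/54/190 469/52/182 446/39/155 449/48/164 445/51/164 443/55/165 317/-37/-1 314/-33/0
187 458/4/124 370/-67/1 476/34/162 480/44/173 481/51/179 479/55/181 470/54/174 447/41/147 448/49/153 447/53/156 438/52/148 324/-31/-3 325/-23/2
190 462/9/120 462/16/126 479/38/156 480/44/162 480/51/168 476/54/168 467/53/160 447/42/135 347/-33/-1 446/54/145 340/-24/1 336/-20/1 331/-17/0
193 390/-55/0 382/-54/-4 471/31/135 467/34/134 479/51/156 475/54/156 457/45/134 452/47/132 447/50/131 443/52/130 348/-16/0 343/-13/0 338/-10/-2
196 398/-47/0 396/-41/4 472/32/124 472/39/130 470/44/133 466/47/132 462/50/131 459/54/133 453/56/130 444/54/122 355/-10/-2 355/-3/3 350/0/2
199 408/-37/3 401/-36/0 472/34/115 470/39/117 471/46/124 472/53/131 466/54/127 461/57/126 457/59/124 442/54/107 365/-1/0 359/1/-1 355/5/-1
202 412/-33/-2 411/-26/1 472/34/104 472/41/108 472/47/115 472/54/120 465/54/114 457/54/108 462/65/121 459/69/123 457/73/125 369/10/1 364/13/0
205 420/-24/-1 416/-21/-2 413/-16/0 407/-14/-3 472/48/104 471/54/108 460/51/96 390/0/-3 390/7/2 386/11/3 463/79/124 461/83/126 454/84/121
208 432/-13/4 428/-9/5 420/-9/-1 418/-4/1 467/45/86 463/48/85 458/50/82 400/9/0 394/11/-3 389/14/-5 386/19/-3 383/24/-1 463/93/124
211 442/-3/9 437/0/8 431/0/3 431/7/9 466/45/72 462/48/73 456/50/68 406/15/-3 403/20/-2 398/23/-2 395/27/-1 391/31/-1 388/36/0
```

View pics/tip2.png

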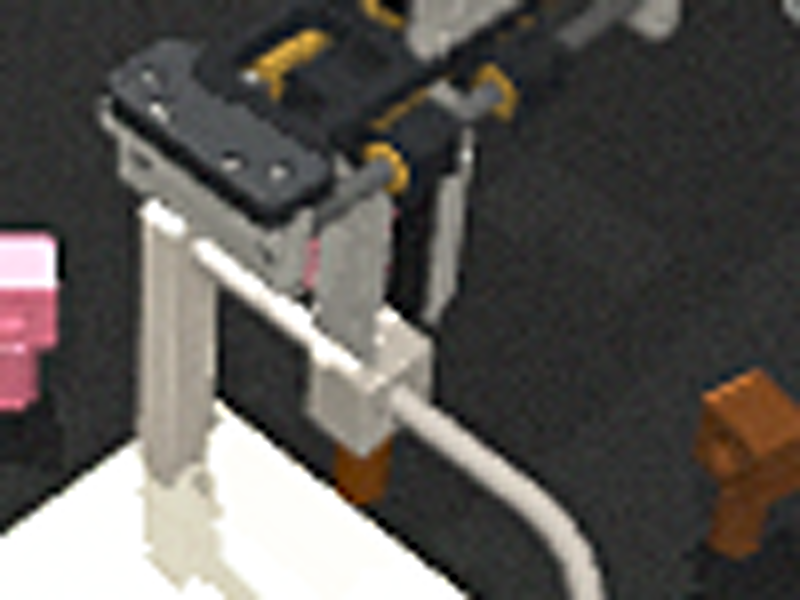

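Both views show the fingers ending at z≈0.151 and hovering over the untouched shuttle, so the real fingertips sit about 42 mm short of the reported TCP. I'll back off, lower by that amount and push again.

```bash
python3 -m inch '[0,1.2,0,0,0,0,0.21, 0,1.2,0,0,0,0,0.21, 0,1.2,0,0,0,0,0.21, 0.04,1.2,0,0,0,0,0.21, 0,0,1,0,0,0,0.21, 0,0,1,0,0,0,0.21, 0,0,0.5,0,0,0,0.21, 0,0,0.5,0,0,0,0.21, 0,0,0.5,0,0,0,0.21, 0,0,0.6,0,0,0,0.21, 0,0,0,0,0,0,0.21]' 5
python3 -m inch '[0,-1,0,0,0,0,0.21, 0,-0.8,0,0,0,0,0.21, 0,-0.3,0,0,0,0,0.21, 0,-0.3,0,0,0,0,0.21, 0,-0.3,0,0,0,0,0.21, 0,-0.3,0,0,0,0,0.21, 0,0,0,0,0,0,0.21]'
cat > st.py <<'E'
from h import *; import sys
np.set_printoptions(precision=1,suppress=True,linewidth=150)
im,d,K,D,W=cam('scene'); T=tool(); v,u=np.mgrid[150:310,280:400]
P=world(np.c_[u.ravel(),v.ravel()],d[150:310,280:400].ravel(),K,D,W)
c=im[150:310,280:400].reshape(-1,3).astype(int)
m=(c[:,0]-c[:,2]>45)&(P[:,2]>.05)&(P[:,2]<.12)&(P[:,0]>.435)&(P[:,0]<.64)&(P[:,1]>-.03)&(P[:,1]<.2)&(c[:,0]-c[:,1]>20)&(c[:,2]<110)
vl=P[m]; print('vial n',m.sum(),'centre~',vl.mean(0)*1000 if m.any() else '')
t=(P[:,2]>.128)&(P[:,2]<.138)&(P[:,0]>.43)&(P[:,0]<.64)&(P[:,1]>-.02)&(P[:,1]<.2)&(c.min(1)>90)
print('top n',t.sum(),P[t].mean(0)*1000 if t.any() else '',np.percentile(P[t],[5,95],axis=0).ravel()*1000 if t.any() else '')
o=ctrl.get_obs(); print('tcp',T[:3,3]*1000,'yaw',round(o['eef_rot'][2],3),'F',np.array(o['force']),'M',np.array(o['moment']),round(o['time_s'],2))
if len(sys.argv)>1: save(sys.argv[1],cv2.resize(im[155:305,280:400],(480,600),interpolation=cv2.INTER_CUBIC))
E
python3 st.py s1
```

```text
time_s: 8.68
ee_pos: [0.4575, -0.003, 0.0675]
eef_rot: [-3.142, 0.001, 0.0]
force: [-0.3, -0.6, -0.0]
grip_width: 0.0196
time_s: 9.55
ee_pos: [0.4577, 0.0271, 0.0679]
eef_rot: [-3.142, 0.0, 0.0]
force: [0.5, 0.0, -0.5]
grip_width: 0.0195
vial n 39 centre~ [463.3  54.4  82. ]
top n 179 [492.7  73.2 132.7] [443.9  26.9 128.5 624.1 171.3 136.9]
tcp [457.7  27.1  67.9] yaw 0.0 F [0.4 0.7 0.5] M [-0.1 -0.1 -0. ] 9.6
```

View pics/s1.png

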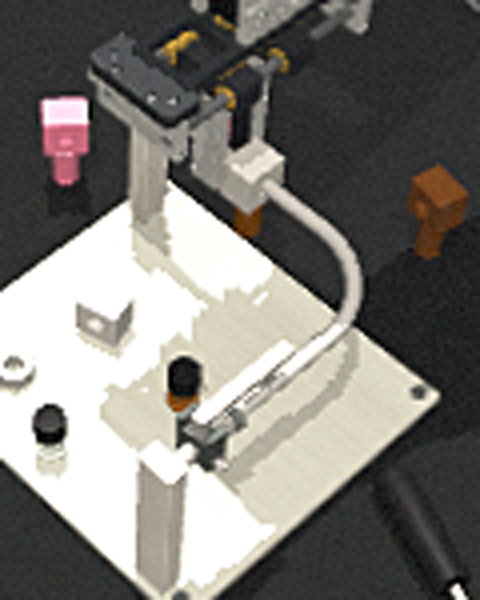

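The fingers now stand behind the shuttle at rod height, and its vial has moved about 6 mm, so the push works. Continuing along the straight.

```bash
python3 -m inch '[0,-0.5,0,0,0,0,0.21, 0,-0.5,0,0,0,0,0.21, 0,-0.5,0,0,0,0,0.21, 0,-0.5,0,0,0,0,0.21, 0,-0.5,0,0,0,0,0.21, 0,-0.5,0,0,0,0,0.21, 0,-0.5,0,0,0,0,0.21, 0,-0.5,0,0,0,0,0.21, 0,-0.5,0,0,0,0,0.21, 0,-0.5,0,0,0,0,0.21, 0,-0.5,0,0,0,0,0.21, 0,-0.5,0,0,0,0,0.21, 0,-0.3,0,0,0,0,0.21]'
python3 st.py
```

```text
time_s: 11.22
ee_pos: [0.4578, 0.0903, 0.068]
eef_rot: [3.142, -0.0, 0.0]
force: [0.4, -1.3, 0.7]
grip_width: 0.0196
vial n 43 centre~ [463.4 118.1  81.7]
top n 179 [490.1 121.8 133. ] [444.8  94.5 128.8 624.5 171.4 137.3]
tcp [457.8  90.4  68. ] yaw 0.0 F [-0.2 -0.6  0.1] M [-0.  -0.1 -0. ] 11.28
```

```bash
python3 -m inch '[0,-0.5,0,0,0,0.075,0.21, -0.04,-0.5,0,0,0,0.083,0.21, -0.08,-0.49,0,0,0,0.083,0.21, -0.1,-0.49,0,0,0,0.083,0.21, -0.1,-0.49,0,0,0,0.083,0.21, -0.1,-0.49,0,0,0,0.083,0.21]'
python3 st.py
```

```text
time_s: 12.02
ee_pos: [0.4585, 0.1194, 0.0676]
eef_rot: [3.139, 0.002, -0.493]
force: [-6.8, -5.4, 3.6]
grip_width: 0.0199
vial n 9 centre~ [471.7 143.1  81.8]
top n 181 [493.8 143.3 133.3] [453.3 119.1 128.8 625.1 171.2 137.1]
tcp [458.8 119.9  67.7] yaw -0.497 F [-2.7 -1.3 -0.6] M [-0.2  0.4  0. ] 12.07
```

```bash
cat > rel.py <<'E'
from h import *; import sys
np.set_printoptions(precision=1,suppress=True,linewidth=150)
T=tool(); im,d,K,D,W=cam('wrist')
v,u=np.mgrid[:400,:640]; P=world(np.c_[u.ravel(),v.ravel()],d.ravel(),K,D,W)
L=(P-T[:3,3])@T[:3,:3]; L[:,1]*=-1; L*=1000  # x right, y forward, mm
near=(abs(L[:,0])<60)&(L[:,1]>-40)&(L[:,1]<110)
t=near&(P[:,2]>.1305)&(P[:,2]<.138)&(L[:,1]>7)&(L[:,1]<45)&(abs(L[:,0])<30)
r=cv2.minAreaRect(L[t][:,:2].astype(np.float32)); print('shuttle top rect (right,fwd)',r,t.sum())
rod=near&(P[:,2]>.118)&(P[:,2]<.1275)
for y in range(-36,100,4):
    s=rod&(abs(L[:,1]-y)<2)
    if s.sum()>5: print(y,'%.1f..%.1f'%(L[s,0].min(),L[s,0].max()),end=' | ')
fg=near&(P[:,2]>.15)&(P[:,2]<.2)&(L[:,1]>3)
for a,b in ((-60,0),(0,60)):
    s=fg&(L[:,0]>a)&(L[:,0]<b); print('\nfinger x %.1f..%.1f front %.1f'%(*np.percentile(L[s,0],[2,98]),np.percentile(L[s,1],90)) if s.any() else 'none',end='')
o=ctrl.get_obs(); print('\ntcp',T[:3,3]*1000,'yaw',o['eef_rot'][2],'F',np.array(o['force']),o['time_s'])
if len(sys.argv)>1: save(sys.argv[1],im)
E
python3 rel.py r1
```

```text
shuttle top rect (right,fwd) ((1.0290718078613281, 20.607227325439453), (26.46841049194336, 44.178611755371094), 89.63505554199219) 3562
-32 9.8..13.5 | -28 8.1..12.9 | -24 5.4..12.3 | -20 3.3..12.2 | -16 1.1..11.7 | -12 -0.4..11.3 | -8 -9.0..10.8 | -4 -9.0..10.8 | 0 -9.0..10.8 | 4 -9.0..10.8 | 8 -21.0..22.9 | 32 -15.7..14.2 | 36 -7.1..7.6 | 40 -2.8..9.0 | 44 -1.3..11.9 | 48 1.2..14.7 | 52 3.1..18.4 | 56 6.0..23.6 | 60 9.7..29.1 | 64 13.5..36.9 | 68 17.9..43.4 | 72 23.9..50.2 | 76 31.7..57.2 | 80 38.5..59.9 | 84 44.9..59.9 | 88 53.2..60.0 | 
finger x -20.5..-8.9 front 9.6
finger x 10.8..22.5 front 9.6
tcp [458.8 119.9  67.7] yaw -0.4915621827958341 F [-3.1 -0.7 -0.4] 12.125
```

View pics/r1.png

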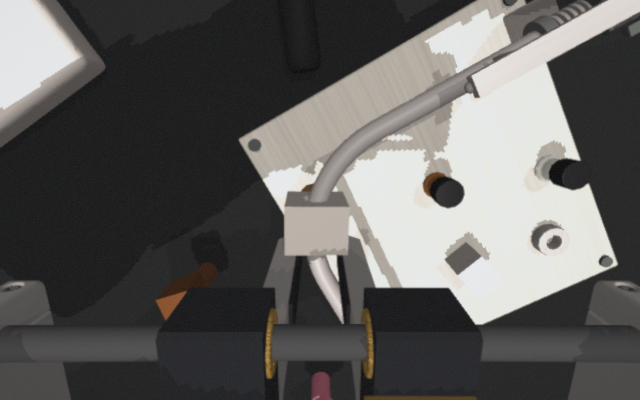

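The wrist view shows the shuttle square to the tool while the rod there runs about 0.1 rad further round. The fingers' flat push was holding it from turning (3–7 N). I'll back off, open to about 26 mm for rod clearance, and align the yaw. Then the outer finger pushes alone and the shuttle can turn freely.

```bash
python3 -m inch '[0,0.25,0,0,0,0,0.21, 0,0,0,0,0,0.105,0.277, 0,0,0,0,0,0,0.277, 0,0,0,0,0,0,0.277]'
python3 rel.py
```

```text
time_s: 12.62
ee_pos: [0.4584, 0.1176, 0.068]
eef_rot: [-3.141, -0.0, -0.592]
force: [0.6, 0.4, -0.6]
grip_width: 0.0259
shuttle top rect (right,fwd) ((0.9023399353027344, 21.65176010131836), (50.3804931640625, 28.79771614074707), 0.20872947573661804) 3567
-32 13.7..17.4 | -28 11.9..17.2 | -24 8.7..16.1 | -20 6.5..15.9 | -16 3.8..15.0 | -12 0.6..13.9 | -8 -12.2..14.0 | -4 -12.2..14.0 | 0 -12.1..13.9 | 4 -12.2..14.0 | 8 -24.3..26.1 | 36 -19.1..10.9 | 40 -7.7..3.1 | 44 -6.7..5.1 | 48 -5.2..6.5 | 52 -3.7..8.8 | 56 -1.7..12.2 | 60 1.2..15.9 | 64 4.0..21.0 | 68 7.3..26.7 | 72 11.0..32.5 | 76 16.1..38.7 | 80 22.4..43.6 | 84 28.2..50.0 | 88 33.2..55.6 | 92 39.4..59.0 | 96 44.9..55.7 | 
finger x -23.7..-12.0 front 9.8
finger x 13.9..25.9 front 9.8
tcp [458.4 117.6  68. ] yaw -0.5928964943193176 F [ 0.   0.6 -0.6] 12.675
```

```bash
python3 -m inch '[0,-0.2,0,0,0,0,0.277, -0.16,-0.48,0,0,0,0.083,0.277, -0.16,-0.48,0,0,0,0.083,0.277]'
python3 rel.py|grep -v '|'
```

```text
time_s: 13.05
ee_pos: [0.4626, 0.1291, 0.0679]
eef_rot: [3.141, 0.0, -0.763]
force: [0.2, -0.3, -0.2]
grip_width: 0.0259
shuttle top rect (right,fwd) ((1.102529525756836, 20.36690330505371), (26.63593864440918, 50.31977844238281), 88.65727996826172) 3506
finger x -23.6..-12.1 front 10.0
finger x 13.9..25.8 front 9.9
tcp [462.6 129.1  67.9] yaw -0.7667987814189119 F [-0.4  1.   0.2] 13.1
```

```bash
python3 -m inch '[-0.16,-0.48,0,0,0,0.083,0.277, -0.16,-0.48,0,0,0,0.083,0.277, -0.16,-0.48,0,0,0,0.083,0.277]'
python3 rel.py; python3 st.py
```

```text
time_s: 13.48
ee_pos: [0.4702, 0.1421, 0.0679]
eef_rot: [3.141, -0.0, -1.011]
force: [-1.0, -0.3, 0.7]
grip_width: 0.0261
shuttle top rect (right,fwd) ((1.3811073303222656, 20.209468841552734), (26.699729919433594, 50.50911331176758), 87.11573028564453) 3513
-28 12.8..16.6 | -24 8.5..16.5 | -20 4.8..15.9 | -16 1.6..15.3 | -12 -1.0..12.8 | -8 -12.2..13.9 | -4 -12.3..13.9 | 0 -12.2..13.9 | 4 -12.3..13.9 | 8 -24.2..25.7 | 12 -23.5..25.3 | 32 -18.0..12.1 | 36 -17.5..3.1 | 40 -6.4..4.5 | 44 -5.3..6.9 | 48 -3.3..9.3 | 52 -1.3..11.7 | 56 0.6..13.9 | 60 3.0..16.6 | 64 5.8..18.8 | 68 8.2..21.5 | 72 10.5..23.9 | 76 13.2..26.9 | 80 15.5..28.2 | 84 17.9..24.2 | 88 20.7..25.1 | 92 23.3..27.4 | 96 25.6..29.9 | 
finger x -23.7..-12.1 front 10.3
finger x 13.8..25.8 front 10.2
tcp [470.2 142.1  67.9] yaw -1.0145826744503585 F [ 0.2 -0.3 -0.7] 13.525
vial n 39 centre~ [492.1 163.8  83.1]
top n 175 [509.9 158.3 133.4] [469.2 133.3 129.  624.7 173.1 137.3]
tcp [470.3 142.3  67.9] yaw -1.009 F [-0.3  0.6 -0.2] M [ 0. -0. -0.] 13.57
```

```bash
python3 -m inch '[-0.16,-0.48,0,0,0,0.083,0.277, -0.16,-0.48,0,0,0,0.083,0.277, -0.16,-0.48,0,0,0,0.083,0.277, -0.16,-0.48,0,0,0,0.083,0.277]'
python3 rel.py; python3 st.py
```

```text
time_s: 14.08
ee_pos: [0.4847, 0.1558, 0.0679]
eef_rot: [3.141, -0.0, -1.341]
force: [-1.0, -0.4, 1.1]
grip_width: 0.0259
shuttle top rect (right,fwd) ((1.2327156066894531, 20.285043716430664), (26.909547805786133, 50.48863220214844), 87.3676986694336) 3510
-28 10.6..17.0 | -24 7.3..16.3 | -20 4.6..15.6 | -16 1.4..15.2 | -12 -0.7..12.7 | -8 -12.4..13.7 | -4 -12.5..13.7 | 0 -12.4..13.7 | 4 -12.4..13.7 | 8 -24.5..25.8 | 12 -24.3..25.3 | 32 -15.9..13.0 | 36 -17.2..3.9 | 40 -6.1..4.3 | 44 -5.0..5.3 | 48 -4.0..6.2 | 52 -3.0..7.1 | 56 -2.5..8.1 | 60 -1.5..9.0 | 64 -0.5..9.9 | 68 0.4..3.6 | 72 1.4..2.3 | 76 2.3..3.2 | 80 3.2..4.1 | 84 4.1..5.0 | 88 5.0..5.8 | 92 5.8..7.1 | 96 6.7..8.0 | 
finger x -23.8..-12.3 front 10.5
finger x 13.6..25.5 front 10.5
tcp [484.7 155.8  67.9] yaw -1.3453053137273767 F [0.1 0.8 0.3] 14.125
vial n 42 centre~ [511.6 170.2  83.1]
top n 185 [520.4 165.4 132.6] [489.2 142.9 128.7 623.8 180.7 136.3]
tcp [484.9 155.9  67.9] yaw -1.34 F [-0.2 -0.3 -0.4] M [-0.  0. -0.] 14.18
```

```bash
python3 -m inch '[-0.15,-0.44,0,0,0,0.076,0.277, -0.15,-0.44,0,0,0,0.076,0.277, -0.15,-0.44,0,0,0,0.076,0.277, 0,-0.4,0,0,0,0,0.277, 0,-0.4,0,0,0,0,0.277, 0,-0.4,0,0,0,0,0.277, 0,-0.4,0,0,0,0,0.277, 0,-0.4,0,0,0,0,0.277]'
python3 rel.py; python3 st.py
```

```text
time_s: 15.18
ee_pos: [0.5173, 0.1623, 0.0679]
eef_rot: [3.142, 0.0, -1.57]
force: [-0.3, -0.0, -0.6]
grip_width: 0.0261
shuttle top rect (right,fwd) ((0.5312290191650391, 20.7576904296875), (27.472414016723633, 50.209957122802734), 89.25127410888672) 3305
-36 2.3..15.0 | -32 0.1..12.7 | -28 -2.6..9.9 | -24 -4.2..7.7 | -20 -5.2..5.5 | -16 -6.3..4.4 | -12 -7.3..2.8 | -8 -12.7..13.4 | -4 -12.7..13.5 | 0 -12.7..13.5 | 4 -12.6..13.5 | 8 -24.4..25.6 | 12 -24.6..25.3 | 32 -12.2..12.2 | 36 -17.9..11.8 | 40 1.2..1.2 | 44 1.2..1.2 | 48 1.2..1.2 | 52 1.2..1.2 | 56 1.2..1.2 | 60 1.2..1.2 | 64 1.2..1.2 | 68 1.2..1.2 | 72 1.2..1.2 | 76 -12.1..4.8 | 80 -12.7..4.8 | 84 -10.8..3.0 | 88 -10.6..3.0 | 92 -10.6..3.0 | 96 -16.3..8.6 | 
finger x -24.0..-12.5 front 10.7
finger x 13.4..25.4 front 10.7
tcp [517.3 162.3  67.9] yaw -1.569752262326848 F [ 0.2  0.7 -0.4] 15.225
vial n 37 centre~ [546.5 173.   83.4]
top n 175 [547.6 169.3 133.4] [517.  149.  129.6 624.1 188.1 137. ]
tcp [517.5 162.3  67.9] yaw -1.57 F [-0.1 -0.4 -0.4] M [ 0.  0. -0.] 15.28
```

Through the bend, with forces down at noise level. Now centring both fingers behind the shuttle for the final push.

```bash
python3 -m inch '[0,0.15,0,0,0,0,0.277, -0.18,0,0,0,0,0,0.25, -0.17,0,0,0,0,0,0.21, 0,0,0,0,0,0,0.21, 0,-0.2,0,0,0,0,0.21, 0,-0.2,0,0,0,0,0.21]'
python3 rel.py | tail -4; python3 -m inch '[0,-0.2,0,0,0,0,0.21, 0,-0.2,0,0,0,0,0.21,0,-0.2,0,0,0,0,0.21]'; python3 st.py
```

```text
time_s: 16.02
ee_pos: [0.5197, 0.1658, 0.0679]
eef_rot: [3.142, 0.0, -1.57]
force: [0.6, -0.1, 0.6]
grip_width: 0.0195
-36 3.9..13.2 | -32 1.7..13.2 | -28 -0.4..12.1 | -24 -1.5..9.9 | -20 -2.6..8.3 | -16 -3.6..6.6 | -12 -4.1..6.0 | -8 -9.5..10.3 | -4 -9.5..10.3 | 0 -9.5..10.3 | 4 -9.5..10.3 | 8 -21.5..22.4 | 12 -21.2..22.1 | 32 -11.4..13.7 | 36 -14.7..15.5 | 72 -9.0..8.6 | 76 -9.1..8.6 | 80 -8.9..8.5 | 84 -7.0..6.7 | 88 -7.5..6.6 | 92 -12.3..11.7 | 96 -18.8..10.0 | 
finger x -20.9..-9.4 front 10.7
finger x 10.3..22.0 front 10.7
tcp [519.7 165.8  67.9] yaw -1.5700462547407734 F [-0.1  0.2 -0.7] 16.075
time_s: 16.45
ee_pos: [0.5257, 0.1658, 0.0679]
eef_rot: [3.142, -0.0, -1.57]
force: [-0.2, -0.3, 0.2]
grip_width: 0.0199
vial n 41 centre~ [554.5 172.6  83. ]
top n 164 [556.3 171.  133.2] [524.6 152.7 129.4 624.1 188.7 136.8]
tcp [525.9 165.8  68. ] yaw -1.57 F [ 0.1 -0.9  0.6] M [ 0.1  0.  -0. ] 16.5
```

```bash
for i in 1; do python3 -m inch '[0,-0.2,0,0,0,0,0.21, 0,-0.2,0,0,0,0,0.21]' | egrep 'ee|force'; done
python3 -m inch '[0,-0.2,0,0,0,0,0.21, 0,-0.2,0,0,0,0,0.21]' | egrep 'ee|force'
python3 -m inch '[0,-0.2,0,0,0,0,0.21, 0,-0.2,0,0,0,0,0.21]' | egrep 'ee|force'
python3 -m inch '[0,-0.2,0,0,0,0,0.21, 0,-0.2,0,0,0,0,0.21]' | egrep 'ee|force'
python3 -m inch '[0,-0.2,0,0,0,0,0.21, 0,-0.2,0,0,0,0,0.21]' | egrep 'ee|force'; python3 st.py
```

```text
ee_pos: [0.5294, 0.1659, 0.0679]
eef_rot: [3.141, -0.0, -1.57]
force: [-3.2, 0.5, 1.8]
ee_pos: [0.5335, 0.1659, 0.0679]
eef_rot: [3.141, -0.0, -1.57]
force: [-4.5, 0.0, 1.8]
ee_pos: [0.5379, 0.1659, 0.0679]
eef_rot: [-3.141, 0.0, -1.57]
force: [-2.0, -0.0, 0.3]
ee_pos: [0.5418, 0.1658, 0.0679]
eef_rot: [-3.142, 0.0, -1.57]
force: [-1.4, 1.3, -0.0]
ee_pos: [0.5457, 0.1659, 0.0679]
eef_rot: [-3.142, 0.0, -1.57]
force: [-1.7, 1.0, 0.1]
vial n 39 centre~ [574.7 172.7  83.5]
top n 139 [573.9 171.8 133.1] [547.3 151.3 128.5 625.4 188.8 137.3]
tcp [546.  165.8  68. ] yaw -1.57 F [-0.4  0.4 -0.4] M [ 0.   0.  -0.1] 17.8
```

```bash
python3 -m inch '[0,-0.2,0,0,0,0,0.21, 0,-0.2,0,0,0,0,0.21, 0,-0.2,0,0,0,0,0.21]' | egrep 'ee_|force'
for i in 1; do python3 -m inch '[0,-0.2,0,0,0,0,0.21, 0,-0.2,0,0,0,0,0.21, 0,-0.1,0,0,0,0,0.21]' | egrep 'ee_|force'; done
python3 -m inch '[0,-0.1,0,0,0,0,0.21, 0,-0.1,0,0,0,0,0.21]' | egrep 'ee_|force'
python3 -m inch '[0,-0.1,0,0,0,0,0.21, 0,-0.1,0,0,0,0,0.21]' | egrep 'ee_|force'; python3 st.py
```

```text
ee_pos: [0.5517, 0.1659, 0.068]
force: [-3.0, 0.9, 0.4]
ee_pos: [0.5568, 0.1659, 0.0679]
force: [-1.4, 0.8, 0.4]
ee_pos: [0.5586, 0.1659, 0.068]
force: [-2.3, 0.7, 0.1]
ee_pos: [0.5605, 0.1659, 0.0679]
force: [-3.9, 2.1, 1.1]
vial n 39 centre~ [589.2 173.2  82.7]
top n 149 [583.9 172.3 133.3] [561.4 152.1 129.3 625.  189.  137.7]
tcp [560.6 165.9  68. ] yaw -1.57 F [-3.9  0.9  1.2] M [0.1 0.5 0. ] 19.1
```

```bash
cat > catch.py <<'E'
from h import *
im,d,K,D,W=cam('scene'); v,u=np.mgrid[225:300,310:390]
P=world(np.c_[u.ravel(),v.ravel()],d[225:300,310:390].ravel(),K,D,W)*1000
for a in range(536,632,6):
    s=(abs(P[:,0]-a)<3)&(abs(P[:,1]-167)<6)&(P[:,2]>115)&(P[:,2]<175)
    if s.sum(): print(a,'%.0f'%np.percentile(P[s,2],90),s.sum(),end=' | ')
print(ctrl.get_obs()['time_s'])
E
python3 catch.py
python3 -m inch '[0,-0.1,0,0,0,0,0.21, 0,-0.1,0,0,0,0,0.21]' | egrep 'ee_|force'
python3 -m inch '[0,-0.1,0,0,0,0,0.21, 0,0,0,0,0,0,0.21]' | egrep 'ee_|force'
python3 catch.py
```

```text
554 124 1 | 560 132 6 | 566 152 16 | 572 152 18 | 578 152 19 | 584 151 16 | 590 151 19 | 596 150 23 | 602 150 25 | 608 150 18 | 614 149 15 | 620 150 17 | 626 146 36 | 19.15
ee_pos: [0.5622, 0.1659, 0.0679]
force: [-7.8, 0.5, 2.8]
ee_pos: [0.563, 0.1659, 0.068]
force: [-8.6, 0.6, 4.8]
560 124 2 | 566 148 14 | 572 149 17 | 578 148 17 | 584 149 13 | 590 148 19 | 596 148 21 | 602 148 22 | 608 148 19 | 614 149 12 | 620 149 16 | 626 147 32 | 19.7
```

The catch profile has gone from sloping (152 at the nose) to level (148), so it seems to have dropped. Backing off to check.

```bash
python3 st.py; python3 -m inch '[0,0.1,0,0,0,0,0.21, 0,0.1,0,0,0,0,0.21, 0,0.1,0,0,0,0,0.21,0,0.1,0,0,0,0,0.21, 0,0,0,0,0,0,0.21]' | egrep 'ee_|force'
python3 catch.py; python3 st.py
```

```text
vial n 38 centre~ [591.9 173.4  83.3]
top n 150 [586.2 170.9 132.8] [565.2 151.2 128.7 624.4 188.7 136.5]
tcp [563.  165.9  68. ] yaw -1.57 F [-8.5  0.1  4.3] M [0.1 1.4 0. ] 19.75
ee_pos: [0.5597, 0.1658, 0.068]
force: [-0.2, 0.5, -0.4]
554 128 1 | 560 148 13 | 566 149 16 | 572 148 16 | 578 148 16 | 584 149 18 | 590 148 15 | 596 149 20 | 602 148 25 | 608 148 19 | 614 148 12 | 620 148 19 | 626 146 37 | 20.425
vial n 34 centre~ [589.9 173.6  81.7]
top n 150 [585.1 170.7 133.3] [559.7 151.5 129.  624.3 188.6 136.6]
tcp [559.7 165.8  68. ] yaw -1.57 F [ 0.7  0.5 -0. ] M [0.1 0.  0. ] 20.48
```

Force is zero and the shuttle settled back only about 2 mm under a level catch, so it is latched. Withdrawing along the rod, then up.

```bash
python3 -m inch '[0,0.6,0,0,0,0,0.21, 0,0.8,0,0,0,0,0.21, 0,0.8,0,0,0,0,0.21, 0,0,1e-9,0,0,0,0.21, 0,0,-1,0,0,0,0.21, 0,0,-2,0,0,0,0.21, 0,0,-4,0,0,0,0.21, 0,0,-5,0,0,0,0.21, 0,0,-5,0,0,0,0.21, 0,0,-4,0,0,0,0.21, 0,0,0,0,0,0,0.21]'
python3 catch.py; python3 st.py; python3 rel.py fin | tail -2
```

```text
time_s: 21.85
ee_pos: [0.5386, 0.166, 0.2817]
eef_rot: [-3.136, 0.001, -1.57]
force: [-0.4, -0.1, 0.0]
grip_width: 0.0198
536 126 11 | 542 125 10 | 548 125 11 | 554 148 18 | 560 148 19 | 566 149 13 | 572 150 22 | 578 148 14 | 584 147 16 | 590 150 16 | 596 148 22 | 602 149 27 | 608 148 19 | 614 149 13 | 620 149 13 | 626 148 35 | 21.9
vial n 35 centre~ [590.  173.4  82.1]
top n 122 [585.  167.9 132.9] [558.7 152.1 128.6 624.6 181.8 136.8]
tcp [537.5 165.8 277.7] yaw -1.57 F [-0.7  0.6  0.5] M [0.  0.  0.1] 21.95
-36 -2.7..6.5 | -32 -3.8..5.3 | -28 -3.8..5.3 | -24 -5.0..4.1 | -20 -5.0..4.1 | -16 -4.9..4.1 | -12 -4.9..4.1 | -8 -4.9..4.1 | -4 -4.9..4.1 | 0 -4.9..4.1 | 4 -4.8..4.1 | 8 -4.8..4.1 | 60 -8.8..13.7 | 64 -8.8..8.3 | 68 -7.8..6.1 | 72 -7.7..6.0 | 84 -19.3..-15.1 | 92 -5.5..3.9 | 96 -5.5..3.9 | nonenone
tcp [537.5 165.8 277.7] yaw -1.5700829161182108 F [ 0.1 -0.   0.2] 22.0
```

View pics/fin.png

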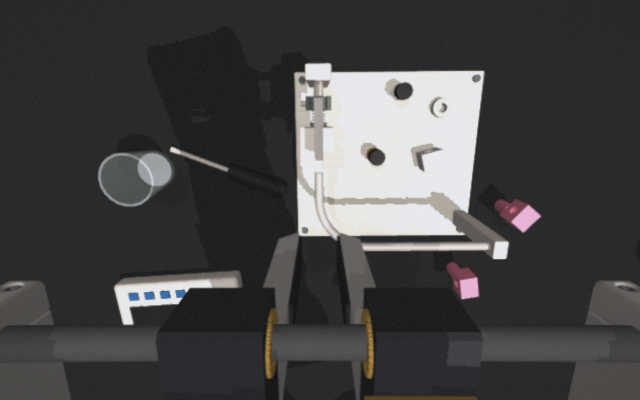

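The final view shows the shuttle at (317,140) under the level catch bar and against the buffer at (318,105). The vials, ring and spare block are in place and the gripper is clear.

```bash
python3 -c "
from station import ctrl
print(ctrl.hand_in())"
```

```text
the job is handed in; nothing more can be done
None
```

The shuttle is latched at the dock. I pushed it from behind with the fingers either side of the rod, along the straight, round the bend and under the catch onto the buffer. The job was handed in at about 22 s.

**Last checks:**
- **Latch:** The catch lies level at about 148 mm; it stood at 152 mm at the nose while lifted. The shuttle did not move once the fingers had backed off and lifted clear, and the wrist force read about zero.
- **Push force:** The hardest reading in the final push was about 9–10 N, under the 20 N limit.
- **Other things:** The vials, ring and spare block looked undisturbed in the last picture. The solvent bottle was out of that view; the arm passed well above it on the way in.

**What disagreed or went wrong:**
- **Fingertip offset:** The fingers end about 42 mm short of the reported TCP, so my first push passed over the shuttle without touching it.
- **Brief resistance in the bend:** Entering the bend, the flat two-finger push kept the shuttle from turning. The force reached about 9 N, with 3 N still there at rest. I backed off, realigned, and went on with the outer finger alone, with forces at noise level. I cannot rule out that this counts as a short bind.

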